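# Slacken the left-hand wheel nut of the blade honer with the T-key

### The job

The flat honing wheel's clamping nut has a left-hand thread: take the T-key from its wooden stand, feel it gently into the square socket of the nut, and turn clockwise (seen from above) until the nut comes up against its stop and the clamping flange has lifted. Then draw the key out and put it back upright, fully home in its stand. Press and turn gently, do not force the nut against either stop, and leave the other things on the table alone.

Things in the scene. Friction and masses are not known exactly. Their poses are not given: they have to be found in the camera images.
- key: Steel T-key, 107 mm tall, 0.22 kg, upright in the stand at the start. Origin: centre of its foot; z up the shank. Going up: round pilot 12 mm diameter (0 to 5 mm), square shank 18 x 18 mm, faces square to its x and y (5 to 45), collar 40 mm diameter (45 to 51), round neck 14 mm diameter (51 to 85), cross bar 70 mm along x, 14 mm wide along y, 22 mm high (85 to 107).
- key_bar (a point): Centre of the key's cross bar, 96 mm above its foot, axes as the key's. Grip the bar here from above, across its 14 mm width, firmly (40 N or more); do not go so deep as to touch the collar.
- stand: Wooden block 70 x 70 x 60 mm fixed to the table, origin at the centre of its underside, with a round hole of 29 mm diameter, 52 mm deep, in its top; the key stands in it at any yaw, its collar resting on the block's top.
- stand_hole (a point): Centre of the mouth of the stand's hole, on the block's top, 60 mm above the table; z up. With the key home, its foot is 45 mm below this point.
- machine: Blade honing machine fixed to the table: grey housing 200 x 170 mm, 60 mm high, with a flat honing wheel of 140 mm diameter on top (60 to 78 mm above the table), then the clamping flange and the nut. Origin: centre of its underside, on the vertical axis of wheel, flange and nut; z up.
- nut_axis (a point): Point fixed to the machine, on the axis, 111 mm above the table: centre of the mouth of the tight nut's socket; it does not turn or rise. The dark steel nut is a block 40 x 40 x 24 mm, square socket 21.2 x 21.2 mm lined up with its sides. Its yaw differs every time, is unrelated to the machine's and is not reported.
- socket_floor (a point): On the axis, at the floor of the tight nut's socket, 22 mm below its mouth. The key's pilot enters 5 mm at any yaw and, felt against opposite sides, finds the centre (measured places can be 3 mm off). The square goes deeper only within 1 mm of centre and about 0.12 rad of the socket's yaw (four ways round), then has up to 0.2 rad of play to either side. 15 mm deep is well seated.
- flange (a joint): Rise (m) of the 72 mm clamping flange, which goes up with the nut: 0 tight, 0.004 nut at its loose stop. The nut starts on its tight stop, solid anticlockwise. Clockwise it turns against a friction of about 0.1 N m through 1.0 rad to the loose stop, rising 4 mm per rad (coarse left-hand thread), and stays where left. Over 0.25 N m is a stop; over 0.5 forces it.
- tape_roll: Bystander: paper tape roll 52 mm diameter, 18 mm high, lying flat; origin at the centre of its underside.
- scriber: Bystander: scriber 120 mm long, 14 mm thick, lying along its x; origin near its middle, on the table.
- glue: Bystander: white glue bottle 56 mm diameter, 150 mm tall; origin at the centre of its underside.
- notebook: Bystander: notebook 150 x 105 x 14 mm; origin at the centre of its underside.
- jar: Bystander: glass jar 68 mm diameter, 80 mm tall; origin at the centre of its underside.
Not all that is in view belongs to the job. Leave any blue look-alike of the key alone. Several things have the shape of the stand; the one meant has the colours described above.

How it is judged:
By the outcome, as a careful person would: the job done as asked, in the order asked, and still so for the second after the job is handed in, with the robot touching nothing.
It also fails if it takes over 72 s, if anything falls off the work surface, if the arm or the gripper's body presses on something with over 40 N, if the wrist force passes 120 N, or if a joint passes its speed limit or range.

### The arm

A 6-joint arm with a two-finger parallel gripper is mounted at the origin on the work surface. World frame = base frame: x ahead of the robot, y to its left, z up, the work surface at z = 0. Lengths are in mm, angles in rad, forces in N, time in s.
With the tool pointing down it reaches from about 425 to 925 mm from the base axis. Payload 12.5 kg.
Tool frame: the origin (TCP) lies at the very end of the fingers, on their centre line; the grasp point (between the pads) lies 19 mm behind it; x points along the fingers, y is the direction in which the jaws open and shut, and the axes are right-handed (so a half turn about x gives the same grasp; the last joint's range is limited). The gripper opens to 85 mm and grips with 20 to 120 N. Pads are 22 mm wide; open, the fingers measure 114 mm over their backs; the gripper's body (76 mm by 85 mm) begins 54 mm behind the grasp point. The pads swing forward as they close: fully open they stand 13 mm farther back than shut.
Start: joints at [-1.404, 0.491, 1.559, -0, 1.092, -0.106], TCP at [168.415, -601.898, 231.327] pointing down, gripper open.
Joint ranges: [-3.1, 3.1], [-0.84, 2.19], [0.05, 2.79], [-1.13, 4.28], [0.06, 2.93], [-2.69, 2.69]. Speed limits (rad/s): [2.22, 2.22, 2.79, 3.14, 3.14, 3.14].

### API

Orientations are given as a unit quaternion [x, y, z, w].
In Python, from station import get_state, snapshot, sign_off gives the robot as it stands.
- The arm moves only by the tool step_arm, never from a script. Its arguments are lists of equal length, an entry for each row: "offset": the shift along the tool's x, y, z in m, a list of three; "turn": the turn, a rotation vector about the tool's x, y, z in degrees, a list of three; "grip": the opening, from -1 (shut) to 1 (fully open). A call has 1 to 12 rows; each row is the pose to reach, as a shift and turn from the pose commanded when the call began, along the tool's axes at that moment; what a row does not reach only later rows make up. A row lasts 1/8 s, in which the tool goes at most 62.5 mm and 10.7 degrees, less where a joint would pass 70% of its speed; a pose out of reach is approached as far as the arm can. A call with a gripper value outside its range is refused whole. The fingers move at their own pace and stop on an object; the grip force is fixed at half the most. Time passes only in rows, so rows that repeat a pose let the fingers close. It gives the time, the measured TCP pose, the force and the opening at its end, in the units of the state.
- get_state(): the state, without advancing time (a new reading comes with each control period).
- snapshot(name): name is "scene" or "top" or "wrist"; returns a dict with "img" (400x640x3 uint8, red, green, blue), "K" (3x3 intrinsics, pixels), "D" ([k1, k2, p1, p2, k3] as OpenCV has them; the pictures are not rectified), "rvec" (rotation vector, rad) and "tvec" (3), from world to camera coordinates, as OpenCV has them. Camera axes: x right, y down, z forward; pixel columns grow to the right and rows downward; lengths in mm; the calibration is good to about 2 mm. A picture is of the moment at which its call begins. There is no depth.
- sign_off(): hands the job in, once; it reports no verdict.
The state is a dict: "time_s": time; "q": joint angles; "qd": joint speeds; "joint_torque": joint torques, N m; "position": TCP position; "orientation": TCP orientation; "contact_force": force on the tool from outside, world axes, zero at the start; "ft_torque": the same for the moment, N m; "finger_gap": finger opening in mm.
Only numpy, scipy, OpenCV 4.12 (cv2) and the standard library are available. Lean on these libraries where they do the work, as an engineer would, in place of code of your own. Each camera call takes 0.05 s, during which the arm holds its last target. There are 200 camera calls.

## Working session

There is one attempt and no reset: what is moved stays moved. The work goes in short steps, Python scripts to look and compute and a tool call to move; the robot and the scene stay as the last step left them, time stands still between calls to the robot, and variables do not carry over. Pictures are saved under pics/ and viewed, about 8 in all and at most 12, crops included, and the job is handed in when it is done.

Besides the shell and the picture viewer there is one more tool, called after ">>>" as name(argument=value, ...), one argument or row to a line, values as JSON. step_arm: Moves the arm, as the interface text tells. Its arguments: {"type":"object","properties":{"offset":{"type":"array","items":{"type":"array","items":{"type":"number"}}},"turn":{"type":"array","items":{"type":"array","items":{"type":"number"}}},"grip":{"type":"array","items":{"type":"number"}}},"required":["offset","turn","grip"]}

```bash
mkdir -p pics; cat > h.py <<'E'
import numpy as np,cv2
from station import get_state,snapshot,sign_off
def ray(s,u,v):
    p=cv2.undistortPoints(np.array([[[u,v]]],float),s["K"],s["D"])[0,0]
    R=cv2.Rodrigues(np.array(s["rvec"],float))[0];t=np.array(s["tvec"],float).ravel()
    return -R.T@t, R.T@np.array([p[0],p[1],1.])
def onz(s,u,v,z):
    c,d=ray(s,u,v); return (c+d*(z-c[2])/d[2])
def proj(s,P):
    return cv2.projectPoints(np.array([P],float),np.array(s["rvec"],float),np.array(s["tvec"],float),np.array(s["K"],float),np.array(s["D"],float))[0].ravel()
def arr(s):
    for k in("K","D","rvec","tvec"): s[k]=np.array(s[k],float)
    return s
def snap(n): return arr(snapshot(n))
E
python3 - <<'E'
from h import *
import pickle
S={n:snap(n) for n in("scene","top","wrist")}
pickle.dump(S,open("s0.pkl","wb"))
for n in S: cv2.imwrite(f"pics/{n}0.png",S[n]["img"][:,:,::-1])
print(get_state())
for n in S: print(n,ray(S[n],320,200))
E
```

```text
{'time_s': 0.15, 'q': array([-1.40361908e+00,  4.91436726e-01,  1.55932010e+00,  2.92728599e-05,
        1.09169436e+00, -1.05601912e-01]), 'qd': array([-0.00089147, -0.00343561, -0.00156334, -0.00170655,  0.00032939,
        0.00114169]), 'joint_torque': array([ 1.55234669e-03, -6.18706584e+01, -2.61690170e+01, -1.22748961e-04,
        3.23860455e-03,  5.08634082e-05]), 'position': array([ 168.3800193 , -601.71955834,  230.84860151]), 'orientation': array([-0.70054055, -0.09644221,  0.70054088, -0.09583486]), 'contact_force': array([ 0.02937626, -0.21017161, -0.65020017]), 'ft_torque': array([ 0.00575537,  0.0044064 , -0.02693354]), 'finger_gap': 85.3844508410293}
scene (array([1324.30189656, -178.56226609, 1029.98956904]), array([-0.6226227 ,  0.15038242, -0.76795761]))
top (array([ 456.81483273,   -6.64229165, 1034.23132187]), array([ 0.09196299,  0.00577637, -0.99577614]))
wrist (array([ 241.81169162, -582.33475833,  373.87000734]), array([-0.28018423, -0.0971004 , -0.95520507]))
```

View pics/top0.png

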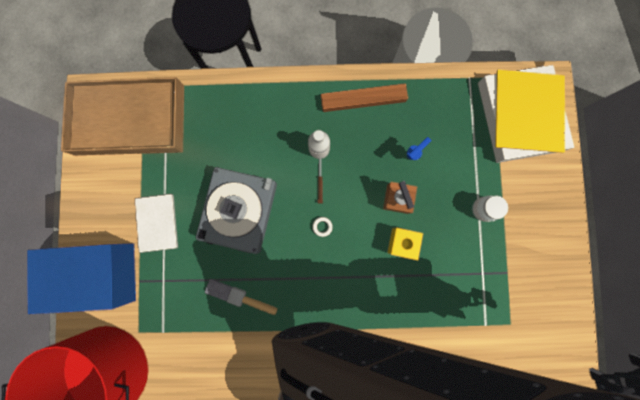

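View pics/scene0.png

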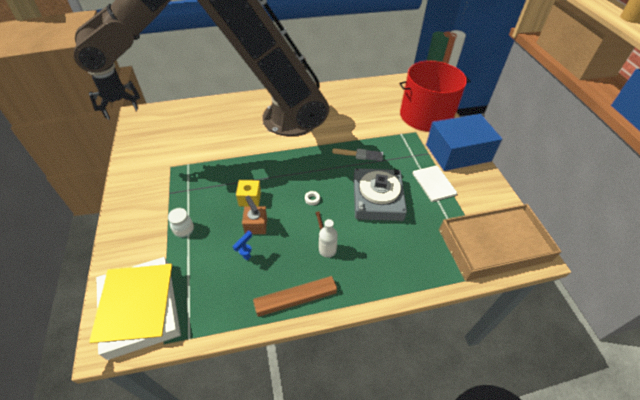

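Stand-shaped candidates in the top view: a brown wooden block holding a grey T-key at (401,196), and a yellow block at (406,243). The brown one fits (wood, steel key). The blue T at (418,149) is the look-alike. I'll confirm with an enlarged crop.

```bash
python3 - <<'E'
from h import *
import pickle
S=pickle.load(open("s0.pkl","rb"))
def crop(n,u,v,w,h,f):
    return cv2.resize(S[n]["img"][v-h//2:v+h//2,u-w//2:u+w//2],None,fx=f,fy=f,interpolation=cv2.INTER_CUBIC)
a=np.hstack([crop("top",401,196,64,48,6),crop("top",233,208,64,48,6)])
b=np.hstack([crop("scene",254,212,64,48,6),crop("scene",380,186,64,48,6)])
cv2.imwrite("pics/c1.png",np.vstack([a,b])[:,:,::-1])
s=S["top"]
for n,u,v,z in[("stand top",401,196,60),("bar",402,194,111),("yellow",406,243,60),("nut",232,208,111),("glue",319,135,150),("jar",490,207,80),("tape",321,227,18)]: print(n,onz(s,u,v,z).round(1))
E
```

```text
stand top [ 551.9 -214.2   60. ]
bar [ 551.8 -206.   111. ]
yellow [ 428.9 -221.6   60. ]
nut [527.6 218.8 111. ]
glue [697.1  -3.  150. ]
jar [ 515.5 -439.    80. ]
tape [476.8  -1.6  18. ]
```

View pics/c1.png

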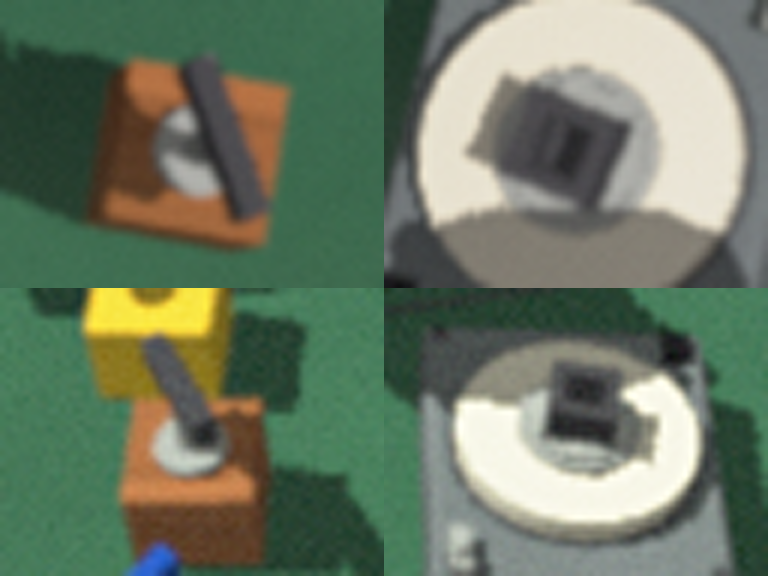

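The crop confirms it: the grey steel key in the brown wooden block is at top-view (401,196), and the dark nut with its square socket is on the cream wheel at (232,208). Next I'll work out the first move.

```bash
cat >> h.py <<'E'
from scipy.spatial.transform import Rotation as R_
def st():
    s=get_state(); return s
def yaws(s=None):
    s=s or get_state(); M=R_.from_quat(s["orientation"]).as_matrix()
    return np.degrees(np.arctan2(M[1,1],M[0,1]))
def plan(P,yaw,s=None):
    "tool-frame offset (m), turn (deg) to TCP at P, tool down, tool y at yaw deg (world)"
    s=s or get_state(); M=R_.from_quat(s["orientation"]).as_matrix()
    a=np.radians(yaw); x=np.array([0,0,-1.]);y=np.array([np.cos(a),np.sin(a),0]);T=np.c_[x,y,np.cross(x,y)]
    off=M.T@(np.array(P)-s["position"])/1000
    return off.round(4), np.degrees(R_.from_matrix(M.T@T).as_rotvec()).round(2)
E
python3 - <<'E'
from h import *
import pickle
S=pickle.load(open("s0.pkl","rb"));s=S["top"]
e=[onz(s,402.5,182.3,122),onz(s,411,207.3,122)]
c=(e[0]+e[1])/2;d=e[0]-e[1];print(c,np.linalg.norm(d),np.degrees(np.arctan2(d[1],d[0])))
st_=get_state();M=R_.from_quat(st_["orientation"]).as_matrix();print(M.round(3),yaws())
# stand top corners in crop px
for x,y in[(135,60),(290,88),(268,235),(100,205)]: print(onz(s,369+x/6,172+y/6,60).round(1))
# nut top face corners crop px
for x,y in[(543,80),(632,122),(598,208),(500,172),(572,150)]: print('nut',onz(s,201+(x-384)/6,184+y/6,113).round(1))
for yw in (-166,-156,14,24,104): print(yw,plan([c[0],c[1],230],yw))
E
```

```text
[ 548.52973164 -215.27251148  122.        ] 64.95340200176561 16.08508016612648
[[-0.     0.269 -0.963]
 [ 0.001 -0.963 -0.269]
 [-1.    -0.001 -0.   ]] -74.37167649700518
[ 589.6 -190.8   60. ]
[ 575.5 -258.5   60. ]
[ 511.1 -245.6   60. ]
[ 526.1 -172.7   60. ]
nut [554.5 229.6 113. ]
nut [536.  192.4 113. ]
nut [500.6 206.7 113. ]
nut [516.6 247.6 113. ]
nut [525.  217.5 113. ]
-166 (array([ 0.0011, -0.2697, -0.4702]), array([9.163e+01, 3.000e-02, 4.000e-02]))
-156 (array([ 0.0011, -0.2697, -0.4702]), array([8.163e+01, 3.000e-02, 4.000e-02]))
14 (array([ 0.0011, -0.2697, -0.4702]), array([-8.837e+01, -4.000e-02,  3.000e-02]))
24 (array([ 0.0011, -0.2697, -0.4702]), array([-9.837e+01, -5.000e-02,  3.000e-02]))
104 (array([ 0.0011, -0.2697, -0.4702]), array([-1.7837e+02, -8.0000e-02, -1.0000e-02]))
```

>>> step_arm(
  offset=[
    [0, -0.03, -0.052],
    [0, -0.06, -0.104],
    [0, -0.09, -0.156],
    [0, -0.12, -0.208],
    [0, -0.15, -0.26],
    [0, -0.18, -0.312],
    [0, -0.21, -0.364],
    [0, -0.24, -0.416],
    [0, -0.27, -0.47],
    [0, -0.27, -0.47],
    [0, -0.27, -0.47],
  ],
  turn=[
    [0, 0, 0],
    [0, 0, 0],
    [0, 0, 0],
    [0, 0, 0],
    [0, 0, 0],
    [0, 0, 0],
    [0, 0, 0],
    [0, 0, 0],
    [0, 0, 0],
    [0, 0, 0],
    [0, 0, 0],
  ],
  grip=[1, 1, 1, 1, 1, 1, 1, 1, 1, 1, 1],
)

```text
time_s: 1.52
position: [548.0, -215.2, 231.0]
orientation: [-0.7, -0.096, 0.701, -0.096]
contact_force: [0.2, -0.5, -0.0]
finger_gap: 85.1
```

```bash
python3 - <<'E'
from h import *
import pickle
s=snap("wrist");pickle.dump(s,open("w1.pkl","wb"))
cv2.imwrite("pics/w1.png",s["img"][:,:,::-1]);g=get_state();print(g["position"],yaws(g),g["q"],g["time_s"]);print(proj(s,[548.5,-215,122]),proj(s,[550,-217,60]))
E
```

```text
[ 547.64757346 -215.83393029  231.11416618] -74.40155201530058 [-4.87493725e-01  4.39516967e-01  1.65066529e+00 -2.98192528e-04
  1.05195878e+00  8.11206208e-01] 1.575
[312.53680081 196.64985856] [315.14090532 177.86974152]
```

View pics/w1.png

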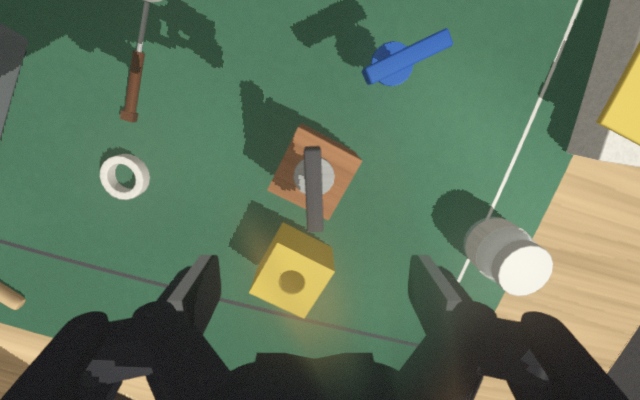

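The wrist view shows the key's bar from (313,148) to (315,231), the collar centred near (315,177) and the stand beneath it.

```bash
python3 - <<'E'
from h import *
import pickle
s=pickle.load(open("w1.pkl","rb"))
img=s["img"].astype(int);m=((img.max(2)<115)&(img.max(2)-img.min(2)<22)).astype(np.uint8)
m[:140]=0;m[240:]=0;m[:,:295]=0;m[:,335:]=0
n,l,stt,c=cv2.connectedComponentsWithStats(m);k=1+np.argmax(stt[1:,4]);print(stt[k],c[k])
r=cv2.minAreaRect(np.argwhere(l==k)[:,::-1].astype(np.float32));b=cv2.boxPoints(r);print(r,b)
P=np.array([onz(s,*p,122) for p in b]);print(P.round(1),P.mean(0))
# stand hole: collar centre
print('collar',onz(s,314.5,177,66))
a=onz(s,313,148,122);b=onz(s,315,229,122);print(a,b,(a+b)/2,np.degrees(np.arctan2(*(a-b)[1::-1])))
# stand corners at top
Q=np.array([onz(s,u,v,60) for u,v in[(302,126),(362,160),(328,219),(269,188)]]);print(Q.round(1),Q.mean(0))
# compare tilt
print(R_.from_quat(get_state()["orientation"]).as_matrix().round(4))
E
```

```text
[ 295  147   29   86 1469] [312.22191967 187.78897209]
((308.4671325683594, 189.4553680419922), (85.04792785644531, 26.310457229614258), 87.35746002197266) [[293.36536 147.58315]
 [319.64783 146.3701 ]
 [323.5689  231.32759]
 [297.28644 232.54063]]
[[ 582.8 -190.   122. ]
 [ 589.2 -209.4  122. ]
 [ 521.7 -232.1  122. ]
 [ 514.7 -211.1  122. ]] [ 552.11191021 -210.63499847  122.        ]
collar [ 552.03337963 -215.75678989   66.        ]
[ 586.57948278 -204.73875947  122.        ] [ 521.83513251 -224.58547664  122.        ] [ 554.20730765 -214.66211806  122.        ] 17.042384216285754
[[ 595.3 -191.3   60. ]
 [ 579.7 -256.3   60. ]
 [ 511.7 -241.6   60. ]
 [ 527.5 -175.2   60. ]] [ 553.53949458 -216.09758725   60.        ]
[[-6.000e-04  2.689e-01 -9.632e-01]
 [ 0.000e+00 -9.632e-01 -2.689e-01]
 [-1.000e+00 -2.000e-04  6.000e-04]]
```

```bash
python3 - <<'E'
from h import *
print(plan([552.5,-215.3,92],-73.2))
E
```

```text
(array([ 0.1391,  0.0008, -0.0049]), array([-1.2 ,  0.03,  0.01]))
```

>>> step_arm(
  offset=[
    [0.03, 0.001, -0.005],
    [0.07, 0.001, -0.005],
    [0.11, 0.001, -0.005],
    [0.13, 0.001, -0.005],
    [0.139, 0.001, -0.005],
    [0.139, 0.001, -0.005],
    [0.139, 0.001, -0.005],
    [0.139, 0.001, -0.005],
    [0.139, 0.001, -0.005],
    [0.139, 0.001, -0.005],
    [0.139, 0.001, -0.005],
    [0.139, 0.001, -0.005],
  ],
  turn=[
    [-1.2, 0, 0],
    [-1.2, 0, 0],
    [-1.2, 0, 0],
    [-1.2, 0, 0],
    [-1.2, 0, 0],
    [-1.2, 0, 0],
    [-1.2, 0, 0],
    [-1.2, 0, 0],
    [-1.2, 0, 0],
    [-1.2, 0, 0],
    [-1.2, 0, 0],
    [-1.2, 0, 0],
  ],
  grip=[1, 1, 1, 1, 1, 1, -1, -1, -1, -1, -1, -1],
)

```text
time_s: 3.08
position: [553.4, -214.8, 92.5]
orientation: [0.7, 0.103, -0.699, 0.104]
contact_force: [-1.6, 3.6, 2.9]
finger_gap: 13.1
```

```bash
python3 - <<'E'
from h import *
g=get_state();print(g["position"],yaws(g),g["time_s"],g["contact_force"],g["ft_torque"],g["finger_gap"])
E
```

```text
[ 553.43606449 -214.76754394   92.45465514] -73.16637843329426 3.075 [-1.57001837  3.57318556  2.88984575] [ 0.26294295 -0.01481213  0.00154856] 13.100897481677263
```

Gripped (gap 13.1 mm). Now I'll lift straight up.

>>> step_arm(
  offset=[
    [-0.015, 0, 0],
    [-0.045, 0, 0],
    [-0.09, 0, 0],
    [-0.14, 0, 0],
    [-0.14, 0, 0],
    [-0.14, 0, 0],
  ],
  turn=[
    [0, 0, 0],
    [0, 0, 0],
    [0, 0, 0],
    [0, 0, 0],
    [0, 0, 0],
    [0, 0, 0],
  ],
  grip=[-1, -1, -1, -1, -1, -1],
)

```text
time_s: 3.82
position: [552.9, -214.7, 231.9]
orientation: [-0.699, -0.104, 0.7, -0.103]
contact_force: [0.2, -0.9, -3.0]
finger_gap: 13.0
```

```bash
python3 - <<'E'
from h import *
g=get_state();print(g["position"],yaws(g),g["time_s"],g["contact_force"],g["ft_torque"],g["finger_gap"])
print(plan([497,155,232],-25))
E
```

```text
[ 552.86989213 -214.66367947  231.87329223] -73.16965939365242 3.825 [ 0.19706341 -0.92384786 -2.99601508] [ 0.0115634  -0.05542302 -0.00674529] 13.007070199087195
(array([ 0.    , -0.37  , -0.0536]), array([-4.817e+01,  2.000e-02,  4.000e-02]))
```

>>> step_arm(
  offset=[
    [0, -0.04, -0.006],
    [0, -0.09, -0.013],
    [0, -0.14, -0.02],
    [0, -0.19, -0.028],
    [0, -0.24, -0.035],
    [0, -0.29, -0.042],
    [0, -0.34, -0.05],
    [0, -0.37, -0.054],
    [0, -0.37, -0.054],
    [0, -0.37, -0.054],
    [0, -0.37, -0.054],
  ],
  turn=[
    [-5, 0, 0],
    [-11, 0, 0],
    [-17, 0, 0],
    [-23, 0, 0],
    [-30, 0, 0],
    [-36, 0, 0],
    [-43, 0, 0],
    [-48, 0, 0],
    [-48, 0, 0],
    [-48, 0, 0],
    [-48, 0, 0],
  ],
  grip=[-1, -1, -1, -1, -1, -1, -1, -1, -1, -1, -1],
)

```text
time_s: 5.2
position: [498.0, 154.0, 231.8]
orientation: [-0.597, -0.379, 0.598, -0.378]
contact_force: [-0.1, 0.3, -2.9]
finger_gap: 13.1
```

```bash
python3 - <<'E'
from h import *
import pickle
s=snap("wrist");pickle.dump(s,open("w2.pkl","wb"))
g=get_state();print(g["position"],yaws(g),g["q"],g["time_s"]);u=proj(s,[526,218,111]);print(u)
cv2.imwrite("pics/w2.png",s["img"][:,:,::-1])
E
```

```text
[498.04202137 154.02959075 231.95507565] -25.27028031796763 [ 1.73284717e-01  3.43697401e-01  1.80940212e+00 -2.29818287e-04
  9.89109038e-01  6.14460541e-01] 5.25
[309.26787827 106.22714743]
```

View pics/w2.png

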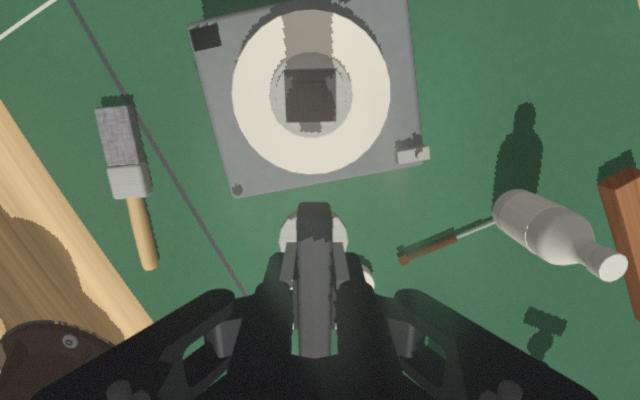

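Wheel centre is near (311,91) and the nut near (311,96), nearly aligned with the image axes. I'll take an enlarged, contrast-stretched crop for the socket and fit the wheel.

```bash
python3 - <<'E'
from h import *
import pickle
s=pickle.load(open("w2.pkl","rb"));im=s["img"]
c=im[55:135,270:350].astype(float);c=np.clip((c-20)*2.6,0,255).astype(np.uint8)
cv2.imwrite("pics/c2.png",cv2.resize(c,None,fx=7,fy=7,interpolation=cv2.INTER_CUBIC)[:,:,::-1])
# wheel: cream mask
i=im.astype(int);m=((i[:,:,0]>200)&(i[:,:,2]>150)).astype(np.uint8);m[:, :225]=0;m[:,400:]=0;m[185:]=0
cs,_=cv2.findContours(m,0,2);k=max(cs,key=cv2.contourArea)[:,0]
h=cv2.convexHull(k)[:,0].astype(float)
P=np.array([onz(s,u,v,78)[:2] for u,v in h if v>12])
A=np.c_[2*P,np.ones(len(P))]
for _ in range(3):
    x=np.linalg.lstsq(A,(P**2).sum(1),rcond=None)[0];r=np.sqrt(x[2]+x[0]**2+x[1]**2);e=np.hypot(*(P-x[:2]).T)-r
    k=abs(e)<1.5; P,A=P[k],A[k]
print(x[:2],r,len(P))
# nut mask
d=(i.max(2)<75).astype(np.uint8);d[:60]=0;d[130:]=0;d[:,275:][:,:]=d[:,275:];d[:,:275]=0;d[:,345:]=0
cs,_=cv2.findContours(d,0,2);k=max(cs,key=cv2.contourArea);R=cv2.minAreaRect(k);print(R)
Q=np.array([onz(s,*p,113) for p in cv2.boxPoints(R)]);print(Q.round(1),Q.mean(0),[np.degrees(np.arctan2(*(Q[(j+1)%4]-Q[j])[1::-1])).round(1) for j in range(4)])
E
```

```text
[530.04957789 224.82138672] 69.18648958458348 55
((321.7353210449219, 81.05883026123047), (6.790997505187988, 3.6380343437194824), 14.03624439239502)
[[539.8 231.4 113. ]
 [541.5 233.5 113. ]
 [545.6 230.3 113. ]
 [543.9 228.2 113. ]] [542.71974187 230.84206663 113.        ] [np.float64(50.2), np.float64(-38.6), np.float64(-129.5), np.float64(141.4)]
```

View pics/c2.png

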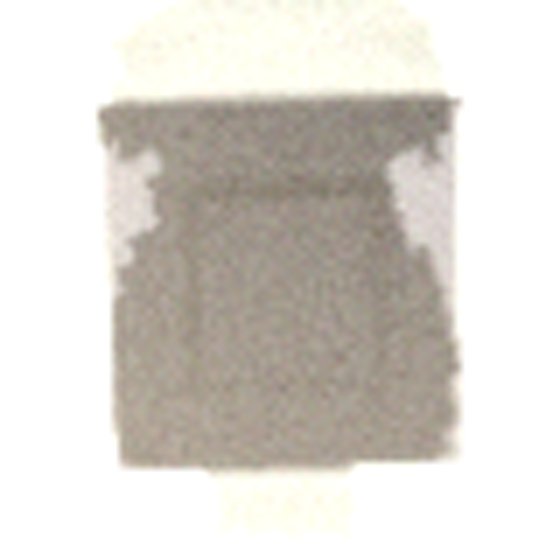

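```bash
python3 - <<'E'
from h import *
import pickle
s=pickle.load(open("w2.pkl","rb"))
f=lambda x,y:onz(s,270+x/7,55+y/7,111)
an=lambda a,b:np.degrees(np.arctan2(*(f(*b)-f(*a))[1::-1])).round(1)
print(f(285,282),f(280,283),"cam",ray(s,0,0)[0],"nadir",proj(s,[*ray(s,0,0)[0][:2],0]))
C=[(100,100),(458,98),(458,460),(122,467)]
print([f(*c).round(1) for c in C],np.mean([f(*c) for c in C],0),[an(C[j],C[(j+1)%4]) for j in range(4)])
print("socket top/left/right",an((200,189),(370,187)),an((197,200),(193,400)),an((378,200),(378,400)))
# gradient-direction estimate on stretched, inside nut and at its border
# scene cam nut & top cam estimates
S=pickle.load(open("s0.pkl","rb"))
print("scene",onz(S["scene"],348+(585-384)/6,162+(386-288)/6,111),"top",onz(S["top"],201+(572-384)/6,184+150/6,111))
print("key foot est", proj(s,[498,154,155]))
print(plan([525,220,207],-25))
E
```

```text
[530.58081829 224.99176521 111.        ] [530.03148764 225.13263807 111.        ] cam [531.62455033 220.82221512 374.83281599] nadir [314.20900338  99.70078137]
[array([520.6, 251. , 111. ]), array([556. , 234.5, 111. ]), array([540. , 199.1, 111. ]), array([505.1, 214.7, 111. ])] [530.42527859 224.78664523 111.        ] [np.float64(-25.0), np.float64(-114.3), np.float64(155.9), np.float64(67.0)]
socket top/left/right -24.6 -117.2 -114.8
scene [529.72383125 225.66264251 111.        ] top [525.12163144 217.99095423 111.        ]
key foot est [311.55516019 208.48137036]
(array([ 0.0249, -0.0038, -0.0712]), array([-0.27,  0.03,  0.02]))
```

Wheel, nut outline, socket and scene view all agree: the axis is at about (530.3, 225.0) and the socket yaw about −25°. I'll go above it.

```bash
python3 - <<'E'
from h import *
print(plan([530.4,225.4,192],-25))
E
```

```text
(array([ 0.0399, -0.0012, -0.0784]), array([-0.27,  0.03,  0.02]))
```

>>> step_arm(
  offset=[
    [0, -0.001, -0.03],
    [0, -0.001, -0.065],
    [0.01, -0.001, -0.0785],
    [0.025, -0.001, -0.0785],
    [0.035, -0.001, -0.0785],
    [0.04, -0.001, -0.0785],
    [0.04, -0.001, -0.0785],
    [0.04, -0.001, -0.0785],
  ],
  turn=[
    [-0.3, 0, 0],
    [-0.3, 0, 0],
    [-0.3, 0, 0],
    [-0.3, 0, 0],
    [-0.3, 0, 0],
    [-0.3, 0, 0],
    [-0.3, 0, 0],
    [-0.3, 0, 0],
  ],
  grip=[-1, -1, -1, -1, -1, -1, -1, -1],
)

```text
time_s: 6.25
position: [530.6, 226.2, 192.7]
orientation: [0.596, 0.38, -0.596, 0.381]
contact_force: [0.0, 0.3, -2.7]
finger_gap: 13.3
```

```bash
cat >> h.py <<'E'
def rep():
    g=get_state();print("t",g["time_s"],"p",g["position"].round(2),"yaw",round(yaws(g),2),"F",g["contact_force"].round(2),"T",g["ft_torque"].round(3),"gap",round(g["finger_gap"],1));return g
E
python3 - <<'E'
from h import *
rep();print(plan([530.4,225.4,184.5],-25))
E
```

```text
t 6.25 p [530.57 226.24 192.67] yaw -24.88 F [ 0.04  0.33 -2.67] T [ 0.034 -0.02   0.011] gap 13.3
(array([0.0082, 0.0002, 0.0008]), array([ 0.12, -0.02, -0.03]))
```

>>> step_arm(
  offset=[
    [0.003, 0, 0.0005],
    [0.006, 0, 0.0005],
    [0.007, 0, 0.0005],
    [0.008, 0, 0.0005],
    [0.008, 0, 0.0005],
  ],
  turn=[
    [0, 0, 0],
    [0, 0, 0],
    [0, 0, 0],
    [0, 0, 0],
    [0, 0, 0],
  ],
  grip=[-1, -1, -1, -1, -1],
)

```text
time_s: 6.88
position: [530.2, 225.9, 184.2]
orientation: [-0.596, -0.381, 0.596, -0.381]
contact_force: [-0.5, -0.2, -3.3]
finger_gap: 12.8
```

>>> step_arm(
  offset=[
    [0.001, 0, 0],
    [0.002, 0, 0],
    [0.002, 0, 0],
  ],
  turn=[
    [0, 0, 0],
    [0, 0, 0],
    [0, 0, 0],
  ],
  grip=[-1, -1, -1],
)

```text
time_s: 7.25
position: [530.2, 225.9, 182.2]
orientation: [-0.596, -0.381, 0.596, -0.381]
contact_force: [0.0, 0.5, -2.2]
finger_gap: 13.0
```

```bash
python3 - <<'E'
from h import *
rep()
E
```

```text
t 7.25 p [530.17 225.93 182.16] yaw -24.87 F [ 0.04  0.46 -2.22] T [0.032 0.015 0.047] gap 13.0
```

>>> step_arm(
  offset=[
    [0.001, 0, 0],
    [0.002, 0, 0],
    [0.002, 0, 0],
  ],
  turn=[
    [0, 0, 0],
    [0, 0, 0],
    [0, 0, 0],
  ],
  grip=[-1, -1, -1],
)

```text
time_s: 7.62
position: [530.2, 225.9, 180.2]
orientation: [-0.596, -0.381, 0.596, -0.381]
contact_force: [-0.4, 0.0, -2.1]
finger_gap: 13.2
```

>>> step_arm(
  offset=[
    [0.001, 0, 0],
    [0.002, 0, 0],
    [0.002, 0, 0],
  ],
  turn=[
    [0, 0, 0],
    [0, 0, 0],
    [0, 0, 0],
  ],
  grip=[-1, -1, -1],
)

```text
time_s: 8.0
position: [530.2, 225.9, 178.2]
orientation: [-0.596, -0.381, 0.596, -0.381]
contact_force: [-0.8, 1.0, -3.0]
finger_gap: 12.7
```

```bash
python3 - <<'E'
from h import *
rep()
E
```

```text
t 8.0 p [530.19 225.92 178.16] yaw -24.87 F [-0.85  0.98 -2.99] T [-0.037  0.018 -0.05 ] gap 12.7
```

>>> step_arm(
  offset=[
    [0.001, 0, 0],
    [0.002, 0, 0],
    [0.003, 0, 0],
    [0.004, 0, 0],
    [0.004, 0, 0],
  ],
  turn=[
    [0, 0, 0],
    [0, 0, 0],
    [0, 0, 0],
    [0, 0, 0],
    [0, 0, 0],
  ],
  grip=[-1, -1, -1, -1, -1],
)

```text
time_s: 8.62
position: [530.2, 225.9, 174.2]
orientation: [-0.596, -0.381, 0.596, -0.381]
contact_force: [-0.4, -0.0, -2.9]
finger_gap: 13.1
```

>>> step_arm(
  offset=[
    [0.001, 0, 0],
    [0.002, 0, 0],
    [0.003, 0, 0],
    [0.004, 0, 0],
    [0.004, 0, 0],
  ],
  turn=[
    [0, 0, 0],
    [0, 0, 0],
    [0, 0, 0],
    [0, 0, 0],
    [0, 0, 0],
  ],
  grip=[-1, -1, -1, -1, -1],
)

```text
time_s: 9.25
position: [530.2, 225.9, 170.2]
orientation: [-0.596, -0.381, 0.596, -0.381]
contact_force: [-0.4, -0.6, -2.6]
finger_gap: 13.3
```

```bash
python3 - <<'E'
from h import *
rep()
E
```

```text
t 9.25 p [530.17 225.94 170.17] yaw -24.87 F [-0.4  -0.57 -2.55] T [ 0.035  0.029 -0.072] gap 13.3
```

>>> step_arm(
  offset=[
    [0, 0, 0],
    [0, 0, 0],
    [0, 0, 0],
    [0, 0, 0],
  ],
  turn=[
    [3, 0, 0],
    [6, 0, 0],
    [9, 0, 0],
    [9, 0, 0],
  ],
  grip=[-1, -1, -1, -1],
)

```text
time_s: 9.75
position: [530.4, 226.2, 170.4]
orientation: [0.624, 0.333, -0.624, 0.333]
contact_force: [-0.0, 2.4, -1.4]
finger_gap: 12.9
```

```bash
python3 - <<'E'
from h import *
rep()
E
```

```text
t 9.75 p [530.42 226.19 170.39] yaw -33.86 F [-0.01  2.42 -1.36] T [ 0.545 -0.248 -0.009] gap 12.9
```

>>> step_arm(
  offset=[
    [0, 0, 0],
    [0, 0, 0],
    [0, 0, 0],
    [0, 0, 0],
  ],
  turn=[
    [2, 0, 0],
    [4, 0, 0],
    [6, 0, 0],
    [6, 0, 0],
  ],
  grip=[-1, -1, -1, -1],
)

```text
time_s: 10.25
position: [530.4, 226.1, 170.5]
orientation: [0.641, 0.299, -0.64, 0.299]
contact_force: [1.0, 4.7, 1.2]
finger_gap: 13.2
```

```bash
python3 - <<'E'
from h import *
rep()
E
```

```text
t 10.25 p [530.36 226.08 170.47] yaw -39.9 F [1.03 4.67 1.2 ] T [ 1.007 -0.303  0.15 ] gap 13.2
```

>>> step_arm(
  offset=[
    [-0.0003, -0.0003, -0.0004],
    [-0.0005, -0.0003, -0.0004],
    [-0.0007, -0.0003, -0.0004],
    [-0.0009, -0.0003, -0.0004],
    [-0.0011, -0.0003, -0.0004],
    [-0.0011, -0.0003, -0.0004],
  ],
  turn=[
    [0, 0, 0],
    [3, 0, 0],
    [6, 0, 0],
    [9, 0, 0],
    [12, 0, 0],
    [12, 0, 0],
  ],
  grip=[-1, -1, -1, -1, -1, -1],
)

```text
time_s: 11.0
position: [530.4, 226.1, 171.3]
orientation: [0.668, 0.231, -0.668, 0.231]
contact_force: [2.5, 0.5, -1.5]
finger_gap: 13.2
```

```bash
python3 - <<'E'
from h import *
rep()
E
```

```text
t 11.0 p [530.38 226.14 171.33] yaw -51.83 F [ 2.47  0.5  -1.47] T [ 0.154 -0.541  0.133] gap 13.2
```

>>> step_arm(
  offset=[
    [-0.0002, 0, 0],
    [-0.0004, 0, 0],
    [-0.0006, 0, 0],
    [-0.0008, 0, 0],
    [-0.0008, 0, 0],
  ],
  turn=[
    [3, 0, 0],
    [6, 0, 0],
    [9, 0, 0],
    [12, 0, 0],
    [12, 0, 0],
  ],
  grip=[-1, -1, -1, -1, -1],
)

```text
time_s: 11.62
position: [530.4, 226.0, 172.2]
orientation: [0.689, 0.16, -0.689, 0.161]
contact_force: [2.8, -1.6, -1.4]
finger_gap: 13.1
```

```bash
python3 - <<'E'
from h import *
rep()
E
```

```text
t 11.625 p [530.39 226.   172.17] yaw -63.78 F [ 2.81 -1.62 -1.41] T [-0.337 -0.683  0.119] gap 13.1
```

>>> step_arm(
  offset=[
    [-0.0002, 0, 0],
    [-0.0004, 0, 0],
    [-0.0006, 0, 0],
    [-0.0008, 0, 0],
    [-0.0008, 0, 0],
  ],
  turn=[
    [3, 0, 0],
    [6, 0, 0],
    [9, 0, 0],
    [12, 0, 0],
    [12, 0, 0],
  ],
  grip=[-1, -1, -1, -1, -1],
)

```text
time_s: 12.25
position: [530.4, 225.8, 173.0]
orientation: [-0.702, -0.087, 0.702, -0.088]
contact_force: [2.9, -4.5, -0.1]
finger_gap: 12.9
```

```bash
python3 - <<'E'
from h import *
rep()
E
```

```text
t 12.25 p [530.36 225.85 172.97] yaw -75.75 F [ 2.88 -4.5  -0.09] T [-1.071 -0.684  0.149] gap 12.9
```

>>> step_arm(
  offset=[
    [-0.0002, 0.0004, -0.0001],
    [-0.0004, 0.0004, -0.0001],
    [-0.0006, 0.0004, -0.0001],
    [-0.0006, 0.0004, -0.0001],
  ],
  turn=[
    [3, 0, 0],
    [6, 0, 0],
    [9, 0, 0],
    [9, 0, 0],
  ],
  grip=[-1, -1, -1, -1],
)

```text
time_s: 12.75
position: [530.4, 225.5, 173.6]
orientation: [-0.706, -0.032, 0.706, -0.033]
contact_force: [1.9, -5.6, 0.5]
finger_gap: 13.0
```

```bash
python3 - <<'E'
from h import *
rep()
E
```

```text
t 12.75 p [530.36 225.55 173.58] yaw -84.74 F [ 1.88 -5.59  0.53] T [-1.051 -0.508  0.131] gap 13.0
```

>>> step_arm(
  offset=[
    [-0.0001, 0, 0],
    [-0.0002, 0, 0],
    [-0.0002, 0, 0],
  ],
  turn=[
    [1.5, 0, 0],
    [3, 0, 0],
    [3, 0, 0],
  ],
  grip=[-1, -1, -1],
)

```text
time_s: 13.12
position: [530.4, 225.5, 173.8]
orientation: [-0.707, -0.014, 0.707, -0.015]
contact_force: [1.6, -5.1, 0.6]
finger_gap: 12.9
```

```bash
python3 - <<'E'
from h import *
rep()
E
```

```text
t 13.125 p [530.36 225.46 173.79] yaw -87.72 F [ 1.59 -5.08  0.57] T [-1.177 -0.475  0.176] gap 12.9
```

>>> step_arm(
  offset=[
    [-0.0001, 0.0002, 0],
    [-0.0002, 0.0002, 0],
    [-0.0002, 0.0002, 0],
  ],
  turn=[
    [1, 0, 0],
    [2, 0, 0],
    [2, 0, 0],
  ],
  grip=[-1, -1, -1],
)

```text
time_s: 13.5
position: [530.3, 225.4, 173.9]
orientation: [-0.707, -0.001, 0.707, -0.002]
contact_force: [1.6, -5.4, 0.5]
finger_gap: 12.9
```

```bash
python3 - <<'E'
from h import *
rep()
E
```

```text
t 13.5 p [530.33 225.42 173.93] yaw -89.79 F [ 1.61 -5.36  0.47] T [-1.254 -0.444  0.112] gap 12.9
```

>>> step_arm(
  offset=[
    [0, 0, 0],
    [-0.0001, 0, 0],
    [-0.0001, 0, 0],
  ],
  turn=[
    [1, 0, 0],
    [1.5, 0, 0],
    [1.5, 0, 0],
  ],
  grip=[-1, -1, -1],
)

```text
time_s: 13.88
position: [530.3, 225.4, 174.0]
orientation: [-0.707, 0.008, 0.707, 0.008]
contact_force: [1.9, -5.4, 0.5]
finger_gap: 12.8
```

```bash
python3 - <<'E'
from h import *
rep()
E
```

```text
t 13.875 p [530.31 225.4  174.03] yaw -91.29 F [ 1.94 -5.36  0.49] T [-1.254 -0.428  0.218] gap 12.8
```

>>> step_arm(
  offset=[
    [0, 0, 0],
    [-0.0001, 0, 0],
    [-0.0001, 0, 0],
  ],
  turn=[
    [0.5, 0, 0],
    [1, 0, 0],
    [1, 0, 0],
  ],
  grip=[-1, -1, -1],
)

```text
time_s: 14.25
position: [530.3, 225.3, 174.1]
orientation: [-0.707, 0.015, 0.707, 0.014]
contact_force: [1.4, -5.5, 0.4]
finger_gap: 13.0
```

```bash
python3 - <<'E'
from h import *
rep()
E
```

```text
t 14.25 p [530.3  225.35 174.11] yaw -92.29 F [ 1.42 -5.53  0.42] T [-1.348 -0.403  0.182] gap 13.0
```

>>> step_arm(
  offset=[
    [0, 0, 0],
    [-0.0001, 0, 0],
    [-0.0001, 0, 0],
  ],
  turn=[
    [0.5, 0, 0],
    [1, 0, 0],
    [1, 0, 0],
  ],
  grip=[-1, -1, -1],
)

```text
time_s: 14.62
position: [530.3, 225.3, 174.2]
orientation: [-0.707, 0.021, 0.707, 0.02]
contact_force: [2.2, -5.7, -0.1]
finger_gap: 12.9
```

```bash
python3 - <<'E'
from h import *
rep()
E
```

```text
t 14.625 p [530.26 225.32 174.18] yaw -93.29 F [ 2.24 -5.68 -0.06] T [-1.362 -0.396  0.156] gap 12.9
```

>>> step_arm(
  offset=[
    [0, 0, 0],
    [-0.0001, 0, 0],
    [-0.0001, 0, 0],
  ],
  turn=[
    [0.5, 0, 0],
    [1, 0, 0],
    [1, 0, 0],
  ],
  grip=[-1, -1, -1],
)

```text
time_s: 15.0
position: [530.3, 225.3, 174.2]
orientation: [-0.706, 0.027, 0.707, 0.026]
contact_force: [2.0, -5.6, -0.3]
finger_gap: 13.2
```

```bash
python3 - <<'E'
from h import *
rep()
E
```

```text
t 15.0 p [530.26 225.33 174.25] yaw -94.28 F [ 1.99 -5.64 -0.31] T [-1.356 -0.44   0.174] gap 13.2
```

>>> step_arm(
  offset=[
    [0, 0, 0],
    [0, 0, 0],
    [0, 0, 0],
  ],
  turn=[
    [0.5, 0, 0],
    [1, 0, 0],
    [1, 0, 0],
  ],
  grip=[-1, -1, -1],
)

```text
time_s: 15.38
position: [530.2, 225.3, 174.3]
orientation: [-0.706, 0.033, 0.707, 0.032]
contact_force: [1.8, -6.4, 1.1]
finger_gap: 12.9
```

```bash
python3 - <<'E'
from h import *
rep()
E
```

```text
t 15.375 p [530.24 225.3  174.31] yaw -95.28 F [ 1.78 -6.36  1.06] T [-1.433 -0.427  0.113] gap 12.9
```

>>> step_arm(
  offset=[
    [0, 0, 0],
    [-0.0001, 0, 0],
    [-0.0001, 0, 0],
  ],
  turn=[
    [0.5, 0, 0],
    [1, 0, 0],
    [1, 0, 0],
  ],
  grip=[-1, -1, -1],
)

```text
time_s: 15.75
position: [530.2, 225.3, 174.3]
orientation: [-0.706, 0.039, 0.706, 0.038]
contact_force: [1.5, -5.2, -0.3]
finger_gap: 12.9
```

```bash
python3 - <<'E'
from h import *
rep()
E
```

```text
t 15.75 p [530.2  225.3  174.31] yaw -96.27 F [ 1.47 -5.24 -0.25] T [-1.388 -0.388  0.332] gap 12.9
```

>>> step_arm(
  offset=[
    [0, 0, 0],
  ],
  turn=[
    [0, 0, 0],
  ],
  grip=[-1],
)

```text
time_s: 15.88
position: [530.2, 225.3, 174.3]
orientation: [-0.706, 0.039, 0.706, 0.038]
contact_force: [1.4, -5.4, 0.7]
finger_gap: 13.0
```

```bash
python3 - <<'E'
from h import *
rep()
E
```

```text
t 15.875 p [530.18 225.31 174.33] yaw -96.26 F [ 1.4  -5.41  0.66] T [-1.463 -0.376  0.333] gap 13.0
```

Torque holds steady at 0.33 N m: the loose stop, not forced. I'll back off to mid-play, then draw the key out.

>>> step_arm(
  offset=[
    [0, 0, 0],
    [0, 0, 0],
    [0, 0.0003, 0],
    [0, 0.0003, 0],
  ],
  turn=[
    [-4, 0, 0],
    [-8, 0, 0],
    [-11, 0, 0],
    [-11, 0, 0],
  ],
  grip=[-1, -1, -1, -1],
)

```text
time_s: 16.38
position: [529.8, 225.7, 174.1]
orientation: [-0.706, -0.029, 0.707, -0.029]
contact_force: [0.7, -0.0, -3.1]
finger_gap: 13.0
```

```bash
python3 - <<'E'
from h import *
rep()
E
```

```text
t 16.375 p [529.84 225.75 174.08] yaw -85.36 F [ 0.72 -0.03 -3.11] T [0.024 0.025 0.007] gap 13.0
```

Free of load. Now I'll withdraw slowly.

>>> step_arm(
  offset=[
    [-0.003, 0, 0],
    [-0.007, 0, 0],
    [-0.012, 0, 0],
    [-0.018, 0, 0],
    [-0.026, 0, 0],
    [-0.04, 0, 0],
    [-0.058, 0, 0],
    [-0.058, 0, 0],
    [-0.058, 0, 0],
  ],
  turn=[
    [0, 0, 0],
    [0, 0, 0],
    [0, 0, 0],
    [0, 0, 0],
    [0, 0, 0],
    [0, 0, 0],
    [0, 0, 0],
    [0, 0, 0],
    [0, 0, 0],
  ],
  grip=[-1, -1, -1, -1, -1, -1, -1, -1, -1],
)

```text
time_s: 17.5
position: [530.2, 225.5, 232.2]
orientation: [-0.706, -0.029, 0.707, -0.029]
contact_force: [0.1, -0.4, -3.5]
finger_gap: 13.4
```

```bash
python3 - <<'E'
from h import *
g=rep();print(g["q"]);print(plan([552.7,-214.9,232],-73.2))
import pickle;s=snap("top");pickle.dump(s,open("t2.pkl","wb"))
S0=pickle.load(open("s0.pkl","rb"))["top"]
f=lambda s:cv2.resize(s["img"][180:236,201:265],None,fx=6,fy=6,interpolation=cv2.INTER_CUBIC)
cv2.imwrite("pics/c3.png",np.hstack([f(S0),f(s)])[:,:,::-1])
E
```

```text
t 17.5 p [530.17 225.5  232.21] yaw -85.37 F [ 0.1  -0.37 -3.48] T [ 0.043  0.016 -0.035] gap 13.4
[ 2.87567958e-01  4.20622068e-01  1.68011236e+00 -1.07899771e-04
  1.04119458e+00  1.77761339e+00]
(array([3.000e-04, 4.408e-01, 1.310e-02]), array([-1.217e+01,  2.000e-02, -1.000e-02]))
```

>>> step_arm(
  offset=[
    [0, 0.04, 0.001],
    [0, 0.09, 0.003],
    [0, 0.14, 0.004],
    [0, 0.19, 0.006],
    [0, 0.24, 0.007],
    [0, 0.29, 0.009],
    [0, 0.34, 0.01],
    [0, 0.39, 0.012],
    [0, 0.42, 0.013],
    [0, 0.441, 0.013],
    [0, 0.441, 0.013],
    [0, 0.441, 0.013],
  ],
  turn=[
    [-1, 0, 0],
    [-3, 0, 0],
    [-5, 0, 0],
    [-7, 0, 0],
    [-9, 0, 0],
    [-11, 0, 0],
    [-12, 0, 0],
    [-12, 0, 0],
    [-12, 0, 0],
    [-12, 0, 0],
    [-12, 0, 0],
    [-12, 0, 0],
  ],
  grip=[-1, -1, -1, -1, -1, -1, -1, -1, -1, -1, -1, -1],
)

```text
time_s: 19.05
position: [553.0, -214.1, 232.3]
orientation: [-0.699, -0.103, 0.7, -0.102]
contact_force: [0.2, 0.3, -2.4]
finger_gap: 13.0
```

```bash
python3 - <<'E'
from h import *
g=rep();print(plan([552.8,-214.8,145],-73.2))
import pickle;s=snap("top");a=snap("scene");pickle.dump((s,a),open("t3.pkl","wb"))
S=pickle.load(open("s0.pkl","rb"));S0=S["top"]
f=lambda s:cv2.resize(s["img"][184:232,201:265],None,fx=6,fy=6,interpolation=cv2.INTER_CUBIC)
h=lambda s:cv2.resize(s["img"][162:210,348:412],None,fx=6,fy=6,interpolation=cv2.INTER_CUBIC)
cv2.imwrite("pics/c4.png",np.vstack([np.hstack([f(S0),f(s)]),np.hstack([h(S["scene"]),h(a)])])[:,:,::-1])
E
```

```text
t 19.05 p [ 552.97 -214.13  232.26] yaw -73.34 F [ 0.23  0.27 -2.43] T [-0.005 -0.019 -0.014] gap 13.0
(array([0.0873, 0.0006, 0.0003]), array([-0.14,  0.02,  0.03]))
```

View pics/c4.png

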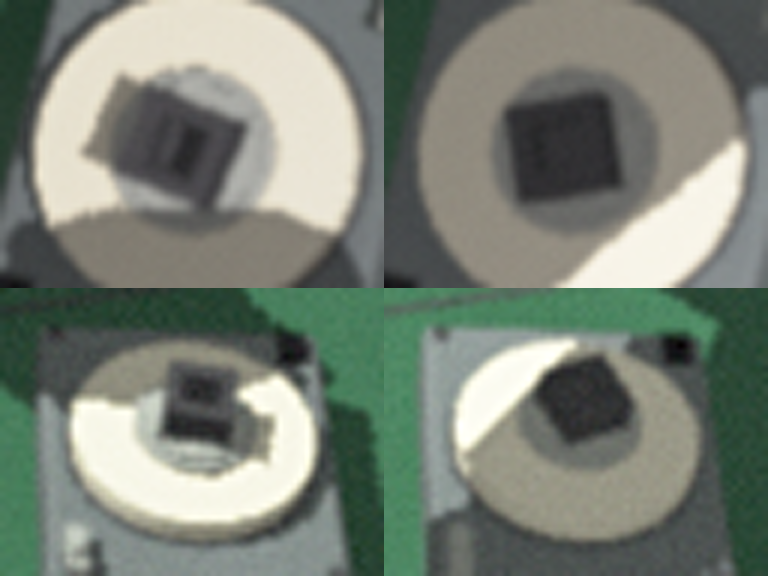

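The nut's edges have turned by an amount consistent with about 1 rad clockwise (mod 90°). Now to lower the key into the stand.

>>> step_arm(
  offset=[
    [0.03, 0.0006, 0.0003],
    [0.065, 0.0006, 0.0003],
    [0.085, 0.0006, 0.0003],
    [0.092, 0.0006, 0.0003],
    [0.097, 0.0006, 0.0003],
    [0.101, 0.0006, 0.0003],
    [0.104, 0.0006, 0.0003],
    [0.104, 0.0006, 0.0003],
  ],
  turn=[
    [0, 0, 0],
    [0, 0, 0],
    [0, 0, 0],
    [0, 0, 0],
    [0, 0, 0],
    [0, 0, 0],
    [0, 0, 0],
    [0, 0, 0],
  ],
  grip=[-1, -1, -1, -1, -1, -1, -1, -1],
)

```text
time_s: 20.15
position: [552.9, -215.7, 128.6]
orientation: [0.7, 0.102, -0.7, 0.102]
contact_force: [-0.2, -0.4, -2.3]
finger_gap: 13.0
```

```bash
python3 - <<'E'
from h import *
rep()
E
```

```text
t 20.15 p [ 552.93 -215.72  128.58] yaw -73.38 F [-0.17 -0.45 -2.33] T [ 0.029 -0.047 -0.035] gap 13.0
```

>>> step_arm(
  offset=[
    [0.003, -0.0006, 0],
    [0.008, -0.0006, 0],
    [0.014, -0.0006, 0],
    [0.02, -0.0006, 0],
    [0.026, -0.0006, 0],
    [0.03, -0.0006, 0],
    [0.033, -0.0006, 0],
    [0.033, -0.0006, 0],
  ],
  turn=[
    [0, 0, 0],
    [0, 0, 0],
    [0, 0, 0],
    [0, 0, 0],
    [0, 0, 0],
    [0, 0, 0],
    [0, 0, 0],
    [0, 0, 0],
  ],
  grip=[-1, -1, -1, -1, -1, -1, -1, -1],
)

```text
time_s: 21.15
position: [552.7, -215.1, 95.3]
orientation: [-0.7, -0.102, 0.7, -0.102]
contact_force: [0.3, -0.0, -2.4]
finger_gap: 13.0
```

```bash
python3 - <<'E'
from h import *
rep()
E
```

```text
t 21.15 p [ 552.7  -215.14   95.35] yaw -73.37 F [ 0.31 -0.02 -2.45] T [-0.015 -0.011  0.041] gap 13.0
```

>>> step_arm(
  offset=[
    [0.001, 0, 0],
    [0.002, 0, 0],
    [0.0025, 0, 0],
    [0.0025, 0, 0],
  ],
  turn=[
    [0, 0, 0],
    [0, 0, 0],
    [0, 0, 0],
    [0, 0, 0],
  ],
  grip=[-1, -1, -1, -1],
)

```text
time_s: 21.65
position: [552.8, -215.1, 93.0]
orientation: [0.7, 0.102, -0.7, 0.102]
contact_force: [-0.5, -0.1, -3.3]
finger_gap: 13.3
```

```bash
python3 - <<'E'
from h import *
rep()
E
```

```text
t 21.65 p [ 552.76 -215.14   93.  ] yaw -73.37 F [-0.54 -0.05 -3.29] T [0.017 0.009 0.037] gap 13.3
```

>>> step_arm(
  offset=[
    [0.0005, 0, 0],
    [0.0008, 0, 0],
    [0.0008, 0, 0],
  ],
  turn=[
    [0, 0, 0],
    [0, 0, 0],
    [0, 0, 0],
  ],
  grip=[-1, -1, -1],
)

```text
time_s: 22.02
position: [552.8, -215.2, 92.4]
orientation: [0.7, 0.102, -0.7, 0.102]
contact_force: [-0.5, 0.8, 0.8]
finger_gap: 13.3
```

```bash
python3 - <<'E'
from h import *
rep()
E
```

```text
t 22.025 p [ 552.83 -215.16   92.43] yaw -73.37 F [-0.47  0.82  0.8 ] T [ 0.097  0.096 -0.02 ] gap 13.3
```

Fz has gone from −3 to +0.8 N, so the collar is resting on the block. Now release and back off upward.

>>> step_arm(
  offset=[
    [0, 0, 0],
    [0, 0, 0],
    [0, 0, 0],
    [0, 0, 0],
    [0, 0, 0],
    [0, 0, 0],
  ],
  turn=[
    [0, 0, 0],
    [0, 0, 0],
    [0, 0, 0],
    [0, 0, 0],
    [0, 0, 0],
    [0, 0, 0],
  ],
  grip=[-0.3, 0.2, 1, 1, 1, 1],
)

```text
time_s: 22.78
position: [552.7, -215.1, 92.2]
orientation: [-0.7, -0.102, 0.7, -0.102]
contact_force: [-0.8, -0.1, -0.2]
finger_gap: 85.5
```

>>> step_arm(
  offset=[
    [-0.01, 0, 0],
    [-0.03, 0, 0],
    [-0.07, 0, 0],
    [-0.11, 0, 0],
    [-0.15, 0, 0],
    [-0.17, 0, 0],
    [-0.17, 0, 0],
  ],
  turn=[
    [0, 0, 0],
    [0, 0, 0],
    [0, 0, 0],
    [0, 0, 0],
    [0, 0, 0],
    [0, 0, 0],
    [0, 0, 0],
  ],
  grip=[1, 1, 1, 1, 1, 1, 1],
)

```text
time_s: 23.65
position: [553.0, -215.2, 264.1]
orientation: [0.701, 0.102, -0.699, 0.103]
contact_force: [0.0, -0.2, 0.1]
finger_gap: 85.3
```

```bash
python3 - <<'E'
from h import *
rep();s=snap("wrist");a=snap("scene")
u,v=proj(s,[553,-215,90]).astype(int);print(u,v)
f=lambda i,u,v,w,h,k:cv2.resize(i[v-h:v+h,u-w:u+w],None,fx=k,fy=k,interpolation=cv2.INTER_CUBIC)
cv2.imwrite("pics/c5.png",np.hstack([f(s["img"],u,v,70,90,2.5),f(a["img"],254,212,30,45,5),f(a["img"],380,186,20,45,5)])[:,:,::-1])
E
```

```text
t 23.65 p [ 553.04 -215.24  264.09] yaw -73.37 F [ 0.03 -0.16  0.1 ] T [ 0.054 -0.034  0.012] gap 85.3
312 179
```

View pics/c5.png

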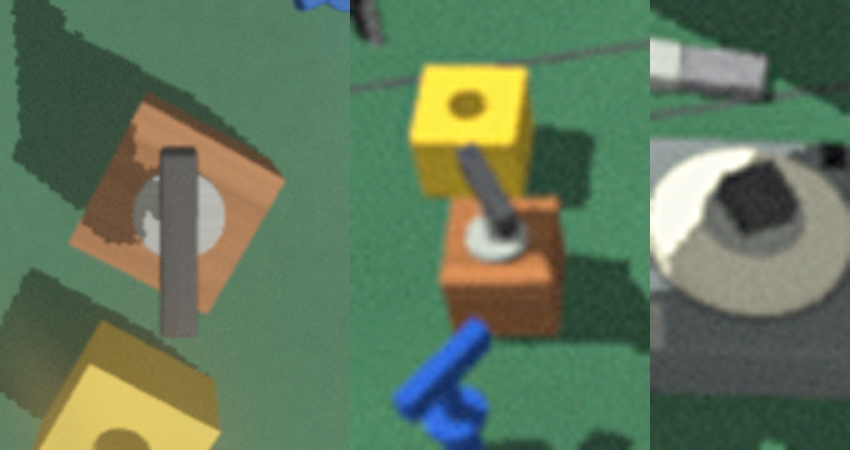

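The wrist and scene crops show the key upright and home, its collar flat on the block. One numeric check of the nut's final yaw from the stored top view, then hand in.

```bash
python3 - <<'E'
from h import *
import pickle
s,a=pickle.load(open("t3.pkl","rb"))
C=[onz(s,201+(x-384)/6,184+y/6,117) for x,y in[(508,105),(608,93),(620,187),(522,203)]]
A=np.array([np.degrees(np.arctan2(*(C[(j+1)%4]-C[j])[1::-1]))%90 for j in range(4)]);print(A.round(1),"turned cw",((65-A)%90).round(1))
E
```

```text
[5.4 7.1 7.9 8.2] turned cw [59.6 57.9 57.1 56.8]
```

The nut has turned about 57.8° clockwise, against 57.3° to the stop. Handing in.

```bash
python3 -c "
from station import sign_off
print(sign_off())"
```

```text
the job is handed in; nothing more can be done
None
```

The job is done and handed in at about 24 s on the robot's clock. I took the steel T-key from the wooden stand and lowered it into the nut's socket without contact force, about 18 mm deep. I then turned it clockwise to the loose stop, raising the key along with the nut.

- **Stop:** torque ran at roughly 0.11–0.22 N m while turning. It held at 0.33 N m at the stop, above the 0.25 that marks a stop and below the 0.5 that forces it. Lateral force stayed under about 7 N.
- **Nut:** the top view shows it turned about 57–60° clockwise, against 57.3° expected. I did not measure the flange's rise directly; I infer it from that angle and from feeling the stop.
- **Key:** it is back upright in the stand, released at its original grasp height with the collar touching the block. The last pictures show it home, with the open gripper well above it and touching nothing.
- **Other things:** I did not reach for or touch any of them, and the last crops show the yellow block and blue look-alike apparently unmoved. I took no full final picture of the rest.
- **Disagreement:** the rough first reading of the nut's place from the top camera was about 9 mm off the close view. The wrist and scene views agreed with each other, and the fit bore them out.

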